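# Rock the cork bung out of the sample canister

### The job

Work the tight cork bung out of the clear sample canister by rocking it side to side while lifting, so that the canister does not come up out of its holder with it (a straight pull lifts them both). Then stand the bung upright on its narrow foot on the free floor of the metal tray, let go, and leave everything else where it was.

Things in the scene. Friction and masses are not known exactly. Their poses are not given: they have to be found in the camera images.
- bung: Tapered cork bung, 100 mm tall, 0.08 to 0.17 kg. Origin: centre of its narrow foot; z up its axis; starts upright, wedged in the canister's mouth, axes parallel to the canister's. Lower 50 mm: a wedge, 50 mm along x throughout, along y widening from 38 mm at the foot to 56 mm at 50 mm height (10 degrees each side). Seated, its foot is 38 mm below the rim, so 12 mm of the wedge shows.
- bung_grip (a point): Point on the bung's axis in its grip block, 80 mm above the foot and 20 mm below its top. The grip block is 44 mm (x) by 30 mm (y), from 50 to 100 mm above the foot. The flat sides resist turning about the vertical in the mouth; rock it by swinging this block along y (a tilt about the bung's x axis).
- lip_level (a point): Centre of the mouth, 5 mm below the rim: level of two sprung rubber lips that pinch the bung's sloping +y and -y sides with about 28 N each (33 mm above the foot when seated). Pivot for rocking: tilt to 10 to 15 degrees each side; each 10 degrees of swing lets the bung rise up to 4 mm with hardly any pull. A straight pull meets about 20 N. The lips let go after 20 to 25 mm of rise.
- canister_rim (a point): Centre of the rectangular mouth of the clear canister, at rim level (130 mm above the table when the canister is down). The canister is 74 mm (x) by 92 mm (y) outside, 120 mm tall, walls 5 mm, mouth inside 64 by 82 mm; z up, axes parallel to the holder's.
- canister (a joint): How far the canister (0.35 to 0.65 kg) has risen from the bottom of its holder, m; 0 = fully down. It is guided by the holder, cannot tip, and drops back by its own weight. More than 10 mm counts as lifted out.
- holder: Dark wooden holder screwed to the table: base plate 130 mm (x) by 150 mm (y), 10 mm thick, with a rectangular collar 102 by 120 mm, up to 55 mm above the table. Origin: centre of its underside. Holder and tray may lie either way round, one to the left and one to the right.
- tray: Shallow metal tray fixed to the table, 160 mm (x) by 220 mm (y), rim 16 mm high, walls and floor 5 mm thick. Origin: centre of its underside. The spoon lies in its +y half; the floor at y from -100 to +40 mm is free.
- spoon: Flat wooden spoon about 125 mm long, 8 mm thick, 36 mm wide at its bowl, lying along the tray's x at about 75 mm to its +y side; leave it alone.
- cup: Clear prototype cup, 100 mm tall, 76 mm across the top, with a brown band and handle; beyond the work area; leave it alone. Origin: centre of its underside.
- jar: Closed glass jar, 70 mm across, 110 mm tall; leave it alone. Origin: centre of its underside.
- tape: Roll of tape lying flat, 90 mm across, 24 mm high; leave it alone. Origin: centre of its underside.
Not all that is in view belongs to the job. There is more than one size of the bung; the one meant has the size given above.

How it is judged (in metres and radians):
On the way:
1. the bung is clear above the canister's mouth while the canister is still down in its holder (z of bung in the frame of canister_rim above 0.003 m and value of joint canister below 0.01 m), for 0.1 s.
At the end, for the whole second after the job is handed in: The bung stands upright (within 7 degrees) on its foot on the tray's floor, inside the tray's walls, released and at rest; the canister is down in its holder (within 4 mm) (x of bung in the frame of tray between -0.07 and 0.07 m and y of bung in the frame of tray between -0.1 and 0.1 m and z of bung in the frame of tray below 0.01 m and angle between bung's own z axis and vertical below 0.12 rad and height (world z) of canister_rim below 0.134 m and linear speed of bung below 0.02 m/s); the robot touches nothing.
It fails at once if the canister rises more than 10 mm in its holder (value of joint canister above 0.01 m).
It fails at once if a bystander is pushed more than 30 mm from its place (distance of any of spoon, cup, jar, tape from where it was at the start of the episode above 0.03 m).
It also fails if it takes over 61 s, if anything falls off the work surface, if the arm or the gripper's body presses on something with over 40 N, if the wrist force passes 120 N, or if a joint passes its speed limit or range.

### The arm

A 6-joint arm with a two-finger parallel gripper is mounted at the origin on the work surface. World frame = base frame: x ahead of the robot, y to its left, z up, the work surface at z = 0. Lengths are in m, angles in degrees, forces in N, time in s.
With the tool pointing down it reaches from about 0.25 to 0.725 m from the base axis. Payload 9.7 kg.
Tool frame: the origin (TCP) lies at the very end of the fingers, on their centre line; the grasp point (between the pads) lies 19 mm behind it; y points along the fingers, x is the direction in which the jaws open and shut, and the axes are right-handed (so a half turn about y gives the same grasp; the last joint's range is limited). The gripper opens to 85 mm and grips with 20 to 120 N. Pads are 22 mm wide; open, the fingers measure 114 mm over their backs; the gripper's body (76 mm by 85 mm) begins 54 mm behind the grasp point. The pads swing forward as they close: fully open they stand 13 mm farther back than shut.
Start: joints at [-65.432, 4.979, 10.078, 95.1, 0, 90], TCP at [0.229, -0.5, 0.231] pointing down, gripper open.
Joint ranges: [-179.16, 179.16], [-48.56, 103.87], [-65.8, 70.77], [-126.05, 130.52], [-82.76, 87.17], [-180, 180]. Speed limits (degrees/s): [127.2, 127.2, 147.25, 180, 180, 180].

### API

Orientations are given as [roll, pitch, yaw] about the fixed x, y, z axes, in that order (R = Rz(yaw) Ry(pitch) Rx(roll)).
In Python, from workcell import bot gives the robot as it stands.
- The arm moves only by the shell command python3 -m jog 'ROWS' [FORCE]. ROWS is JSON, a list of rows, each a list of 7 numbers: the closure, from 0 (fully open) to 1 (shut), then the shift along the world's x, y, z in units of 25 mm (1.0 is 25 mm), then the turn, a rotation vector about the world's x, y, z in units of 5 degrees (1.0 is 5 degrees). A call has 1 to 5 rows; each row is the pose to reach, as a shift and turn from the pose commanded when the call began; what a row does not reach only later rows make up. A row lasts 1/10 s, in which the tool goes at most 50 mm and 8.59 degrees, less where a joint would pass 70% of its speed; a pose out of reach is approached as far as the arm can. A call with a gripper value outside its range is refused whole. The fingers move at their own pace and stop on an object; FORCE is the grip in N (left out, the last holds). Time passes only in rows, so rows that repeat a pose let the fingers close. It gives the time, the measured TCP pose, the force and the opening at its end, in the units of the state.
- bot.get_obs(): the state, without advancing time (a new reading comes with each control period).
- bot.camera(name): name is "scene" or "top" or "wrist"; returns (picture, depth): 480x640x3 uint8, red, green, blue; 480x640 float32, m along the optical axis (not along the pixel's ray), 0 where there is no reading.
- bot.camera_model(name): a dict with "fx", "fy", "cx", "cy" (pixels), "rvec" (rotation vector, rad) and "tvec" (3), from world to camera coordinates, as OpenCV has them; the wrist camera has in their place "tool_from_camera" (4x4, takes a point from camera to tool coordinates, whose origin is the TCP and whose axes are the tool frame's). Camera axes: x right, y down, z forward; pixel columns grow to the right and rows downward; lengths in m; the calibration is good to about 2 mm. A picture is of the moment at which its call begins: read the wrist's pose just before it. camera_model takes no time and is no camera call.
- bot.job_done(): hands the job in, once; it reports no verdict.
Trained networks look in the newest picture that a camera, given by its name, has taken for a name from the list of things; names that differ only in an ending like _2 or _b are one class to them, and where a whole thing is asked for, a point or a joint stands for the part that bears it (a point fixed in the world has none). Each returns a list of dicts, best first, with "conf" (0 to 1); they miss things now and then, are a little off and sometimes report something else, mostly with a low value. They report only what shows in the picture. A call takes as long as a camera call. They do not tell look-alikes from the thing itself.
- bot.regions_of(camera, label): "pixels" (480x640 bool, what is visible of it) and "point" ([row, column] in pixels, amid what is visible of it).
The state is a dict: "time": time; "q": joint angles; "qd": joint speeds; "joint_efforts": joint torques, N m; "ee_pos": TCP position; "tcp_rot": TCP orientation; "wrist_force": force on the tool from outside, world axes, zero at the start; "torque": the same for the moment, N m; "opening": finger opening in m.
Only numpy, scipy, OpenCV 4.12 (cv2) and the standard library are available. Lean on these libraries where they do the work, as an engineer would, in place of code of your own. Each camera call takes 0.05 s, during which the arm holds its last target. There are 200 camera calls.

## Working session

There is one attempt and no reset: what is moved stays moved. The work goes in short steps, Python scripts to look and compute and a shell command to move; the robot and the scene stay as the last step left them, time stands still between calls to the robot, and variables do not carry over. Pictures are saved under pics/ and viewed, about 8 in all and at most 12, crops included, and the job is handed in when it is done.

```bash
mkdir -p pics; ls
cat > h.py <<'E'
import numpy as np, cv2
from scipy.spatial.transform import Rotation as R
from workcell import bot
def world(cam,depth,mask):
    m=bot.camera_model(cam); v,u=np.nonzero(mask&(depth>0)); z=depth[v,u]
    p=np.c_[(u-m['cx'])/m['fx']*z,(v-m['cy'])/m['fy']*z,z]
    if 'rvec' in m:
        r=R.from_rotvec(np.ravel(m['rvec'])); return r.inv().apply(p-np.ravel(m['tvec']))
    raise SystemExit
E
python3 - <<'E'
from h import *
o=bot.get_obs(); print({k:np.round(v,3) for k,v in o.items()})
for c in ('scene','top'):
    p,d=bot.camera(c); cv2.imwrite(f'pics/{c}0.png',p[...,::-1]); np.savez(f'{c}0.npz',p=p,d=d)
    for l in ('bung','canister','holder','tray','spoon','cup','jar','tape'):
        for r in bot.regions_of(c,l)[:3]:
            w=world(c,d,r['pixels']); 
            print(c,l,round(r['conf'],2),np.round(r['point']),r['pixels'].sum(),np.round(np.median(w,0),3) if len(w) else '', np.round(np.percentile(w,[3,97],axis=0),3).tolist() if len(w) else '')
E
```

```text
pics
{'time': np.float64(0.0), 'q': array([-6.5431e+01,  5.0110e+00,  1.0033e+01,  9.5098e+01,  1.0000e-03,
        9.0000e+01]), 'qd': array([ 0.056, -0.037, -0.034, -0.007,  0.023, -0.022]), 'joint_efforts': array([-2.0000e-03, -5.2038e+01,  4.6481e+01,  1.6000e-02, -0.0000e+00,
        0.0000e+00]), 'ee_pos': array([ 0.229, -0.5  ,  0.231]), 'tcp_rot': array([-8.9999e+01,  7.6000e-02, -6.5431e+01]), 'wrist_force': array([0.408, 0.061, 0.656]), 'torque': array([ 0.021, -0.021, -0.036]), 'opening': np.float64(0.086)}
scene bung 0.84 [385. 298.] 907 [ 0.666 -0.183  0.051] [[0.641, -0.197, 0.004], [0.681, -0.161, 0.077]]
scene bung 0.77 [253. 164.] 2643 [ 0.349 -0.125  0.071] [[0.302, -0.147, 0.006], [0.36, -0.083, 0.131]]
scene bung 0.56 [300. 212.] 1770 [ 0.516 -0.178  0.164] [[0.491, -0.198, 0.119], [0.535, -0.146, 0.193]]
scene canister 0.85 [327. 221.] 2754 [ 0.527 -0.2    0.112] [[0.481, -0.224, 0.05], [0.556, -0.119, 0.131]]
scene holder 0.86 [340. 227.] 6238 [ 0.535 -0.204  0.054] [[0.481, -0.247, 0.007], [0.578, -0.104, 0.13]]
scene tray 0.77 [221. 331.] 6342 [0.533 0.154 0.0
[... 1380 characters left out ...]
n 0.52 [122. 352.] 1209 [ 0.786 -0.013  0.023] [[0.742, -0.053, 0.001], [0.826, 0.028, 0.026]]
top cup 0.68 [129. 429.] 2081 [ 0.776 -0.15   0.066] [[0.729, -0.181, 0.002], [0.797, -0.091, 0.101]]
top jar 0.79 [127. 284.] 1920 [0.759 0.104 0.107] [[0.741, 0.075, 0.008], [0.8, 0.136, 0.112]]
top jar 0.45 [285. 430.] 5100 [ 0.496 -0.14   0.055] [[0.437, -0.23, 0.007], [0.575, -0.093, 0.131]]
top tape 0.67 [120. 352.] 1111 [ 0.784 -0.012  0.023] [[0.743, -0.053, 0.005], [0.824, 0.028, 0.026]]
top tape 0.63 [275. 458.] 1274 [ 0.506 -0.16   0.188] [[0.483, -0.185, 0.137], [0.532, -0.141, 0.194]]
top tape 0.57 [278. 438.] 2010 [ 0.5   -0.144  0.128] [[0.462, -0.218, 0.038], [0.553, -0.116, 0.132]]
```

Run:
```python
from h import *
def rect(n,w):
    if len(w)<20: print(n,len(w));return
    (c,s,a)=cv2.minAreaRect(w[:,:2].astype(np.float32)); print(n,len(w),np.round(c,4),np.round(s,4),round(a,1))
for c in ('scene','top'):
    f=np.load(f'{c}0.npz'); d=f['d']; w=world(c,d,np.ones_like(d,bool))
    def box(n,x0,x1,y0,y1,z0,z1):
        k=(w[:,0]>x0)&(w[:,0]<x1)&(w[:,1]>y0)&(w[:,1]<y1)&(w[:,2]>z0)&(w[:,2]<z1); rect(c+' '+n,w[k]); return w[k]
    t=box('bungtop',.45,.57,-.24,-.08,.185,.2); print(np.median(t[:,2]))
    box('rim',.43,.59,-.26,-.06,.124,.134)
    box('collar',.40,.62,-.28,-.04,.05,.058)
    box('base',.40,.62,-.28,-.04,.006,.012)
    box('tray',.42,.65,.03,.3,.0135,.0175)
    box('spoon',.46,.63,.2,.265,.0105,.0132)
a=cv2.imread('pics/top0.png'); b=cv2.imread('pics/scene0.png')
cv2.imwrite('pics/ab.png',np.vstack([cv2.resize(a[60:460,130:560],None,fx=.9,fy=.75),]) if 0 else np.hstack([a[90:450,160:540],b[150:510,100:500][:360] if b.shape[0]>=510 else cv2.copyMakeBorder(b[150:480,100:500],0,30,0,0,cv2.BORDER_CONSTANT)]))
```

```text
scene bungtop 621 [ 0.5062 -0.1703] [0.0445 0.0305] 25.2
0.19114484628139508
scene rim 1270 [ 0.5059 -0.1703] [0.077  0.0957] 23.9
scene collar 1191 [ 0.5063 -0.1697] [0.1015 0.121 ] 23.4
scene base 1434 [ 0.5059 -0.1703] [0.1306 0.1503] 23.4
scene tray 693 [0.5333 0.1667] [0.2227 0.1607] 81.8
scene spoon 264 [0.5441 0.2327] [0.1669 0.0628] 0.7
top bungtop 651 [ 0.5081 -0.1693] [0.044  0.0302] 23.5
0.19172290839409525
top rim 1375 [ 0.5083 -0.1696] [0.076 0.095] 23.5
top collar 1154 [ 0.5082 -0.1692] [0.1022 0.1202] 23.3
top base 1411 [ 0.5011 -0.1525] [0.1302 0.187 ] 23.5
top tray 1110 [0.5364 0.1675] [0.2203 0.1601] 81.6
top spoon 368 [0.5462 0.2407] [0.0595 0.1602] 83.8
```

View pics/ab.png

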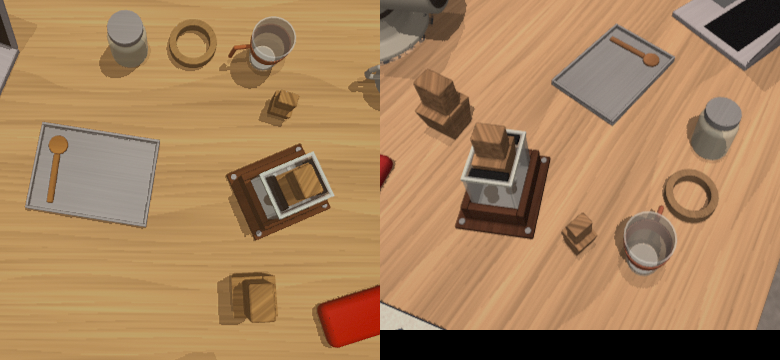

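The top view shows the seated bung at about px (300,182) of the crop in the holder. A larger loose bung is at (255,297) and a smaller one at (283,105). The tray on the left is free apart from the spoon. The bung is at (0.5075, -0.1697), yaw 23.5°. Moving above it.

```bash
python3 -m jog '[[0,2,2,0,0,0,0],[0,3.5,4,0,0,0,-0.2],[0,5,5.8,0,0,0,-0.2],[0,6.2,7.4,0,0,0,-0.2],[0,7.4,8.8,0,0,0,-0.2]]' 80
```

```text
time: 1.4
ee_pos: [0.3906, -0.3076, 0.2315]
tcp_rot: [-90.0, -0.0, -66.5]
wrist_force: [0.9, -0.8, -0.0]
opening: 0.0854
```

```bash
python3 -m jog '[[0,1.2,1.4,0,0,0,0],[0,2.4,2.8,0,0,0,0],[0,3.74,4.41,0,0,0,0],[0,3.74,4.41,0,0,0,0],[0,3.74,4.41,0,0,0,0]]'
python3 - <<'E'
from h import *
o=bot.get_obs(); print(o['ee_pos'],o['tcp_rot'])
p,d=bot.camera('wrist'); cv2.imwrite('pics/w1.png',p[...,::-1])
m=bot.camera_model('wrist'); v,u=np.nonzero(d>0); z=d[v,u]
c=np.c_[(u-m['cx'])/m['fx']*z,(v-m['cy'])/m['fy']*z,z]
T=np.array(m['tool_from_camera']); t=c@T[:3,:3].T+T[:3,3]
w=R.from_euler('xyz',o['tcp_rot'],degrees=True).apply(t)+o['ee_pos']
for n,a,b in (('top',.186,.197),('rim',.126,.134)):
    k=(w[:,2]>a)&(w[:,2]<b)&(abs(w[:,0]-.5075)<.07)&(abs(w[:,1]+.17)<.07); print(n,k.sum(), cv2.minAreaRect(w[k][:,:2].astype(np.float32)) if k.any() else '', np.median(w[k][:,2]))
E
```

```text
time: 1.9
ee_pos: [0.4838, -0.1981, 0.2311]
tcp_rot: [-90.0, 0.0, -66.3]
wrist_force: [-0.1, -0.5, -0.3]
opening: 0.0848
[ 0.4837568  -0.19807434  0.23109909] [-9.00269430e+01  1.26548778e-02 -6.62737174e+01]
top 5198 ((0.5080859065055847, -0.16771939396858215), (0.04372839257121086, 0.02992424927651882), 23.588090896606445) 0.19348510335074948
rim 7769 ((0.5077742338180542, -0.16801825165748596), (0.07634583860635757, 0.09434732794761658), 23.508880615234375) 0.13118888990835326
```

View pics/w1.png

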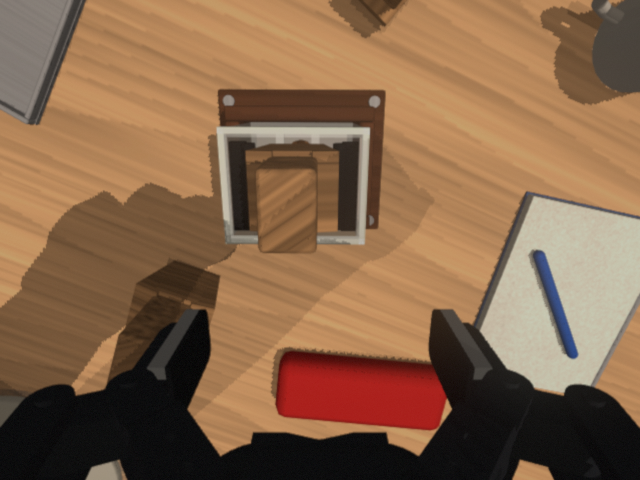

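The wrist view shows the bung's top at px (287,205), inside the rim, and its faces are parallel to the pads. The arm is still about 35 mm short.

```bash
python3 -m jog '[[0,0,0,0,0,0,0]]'; python3 -c "
from h import *
print(bot.get_obs()['ee_pos'],bot.get_obs()['tcp_rot'])"
```

```text
time: 2.05
ee_pos: [0.4826, -0.2, 0.2314]
tcp_rot: [-90.0, -0.0, -66.5]
wrist_force: [-1.1, 0.3, 0.5]
opening: 0.0856
[ 0.48262742 -0.19998812  0.2313702 ] [-9.00095399e+01 -7.61812642e-03 -6.65060211e+01]
```

```bash
python3 -m jog '[[0,1,1.21,0,0,0,0],[0,1,1.21,0,0,0,0],[0,1,1.21,0,0,0,0],[0,1,1.21,-0.5,0,0,0],[0,1,1.21,-0.5,0,0,0]]'; python3 -c "
from h import *
print(bot.get_obs()['ee_pos'],bot.get_obs()['tcp_rot'])"
```

```text
time: 2.55
ee_pos: [0.5072, -0.1696, 0.2169]
tcp_rot: [-90.1, 0.1, -66.5]
wrist_force: [0.4, 0.2, -0.6]
opening: 0.0854
[ 0.50719982 -0.16960556  0.21694391] [-9.00964964e+01  7.75223465e-02 -6.65186016e+01]
```

```bash
python3 -m jog '[[0,0,0,-0.7,0,0,0],[0,0,0,-1.4,0,0,0],[0,0,0,-2.1,0,0,0],[0,0,0,-2.6,0,0,0],[0,0,0,-2.6,0,0,0]]'; python3 -m jog '[[0.7,0,0,0,0,0,0],[0.7,0,0,0,0,0,0],[0.7,0,0,0,0,0,0],[0.7,0,0,0,0,0,0],[0.7,0,0,0,0,0,0]]' 80
```

```text
time: 3.05
ee_pos: [0.5072, -0.1689, 0.152]
tcp_rot: [-90.1, 0.1, -66.5]
wrist_force: [-0.7, -0.7, -0.4]
opening: 0.0856
time: 3.55
ee_pos: [0.5086, -0.169, 0.1546]
tcp_rot: [-89.9, -0.1, -66.4]
wrist_force: [-0.0, -0.8, 4.6]
opening: 0.0297
```

```bash
cat > tab.py <<'E'
import sys; from h import *
a=np.radians(23.5); u=np.array([np.cos(a),np.sin(a),0]); r0=.0285
def P(t,h): return R.from_rotvec(u*np.radians(t)).apply([0,0,r0+h/1000])
# args: t0,h0 then t,h ... -> shifts (25mm) and turns (5deg) relative to first
v=[tuple(map(float,s.split(','))) for s in sys.argv[1:]]
for t,h in v[1:]: print((t,h),np.round((P(t,h)-P(*v[0]))/.025,2),np.round(u*(t-v[0][0])/5,2))
E
python3 tab.py 0,0 4,1 8,2 12,3 12,3; python3 tab.py 12,3 7,4.5 2,6 -3,7.5 -8,9 -12,10
```

```text
(4.0, 1.0) [ 0.03 -0.08  0.04] [0.73 0.32 0.  ]
(8.0, 2.0) [ 0.07 -0.16  0.07] [1.47 0.64 0.  ]
(12.0, 3.0) [ 0.1  -0.24  0.09] [2.2  0.96 0.  ]
(12.0, 3.0) [ 0.1  -0.24  0.09] [2.2  0.96 0.  ]
(7.0, 4.5) [-0.04  0.09  0.08] [-0.92 -0.4  -0.  ]
(2.0, 6.0) [-0.09  0.2   0.15] [-1.83 -0.8  -0.  ]
(-3.0, 7.5) [-0.13  0.31  0.21] [-2.75 -1.2  -0.  ]
(-8.0, 9.0) [-0.19  0.43  0.25] [-3.67 -1.59 -0.  ]
(-12.0, 10.0) [-0.23  0.53  0.27] [-4.4  -1.91 -0.  ]
```

```bash
python3 -m jog '[[0.9,0,0,0,0,0,0],[0.9,0,0,0,0,0,0]]' 90; python3 -c "
from h import *
print(bot.get_obs())"
```

```text
time: 3.75
ee_pos: [0.5086, -0.169, 0.1546]
tcp_rot: [-89.9, -0.1, -66.4]
wrist_force: [-0.8, -0.8, 5.7]
opening: 0.0292
{'time': 3.75, 'q': array([-1.83774805e+01,  2.08407081e+00, -1.44687067e+00,  8.63826576e+01,
       -9.50565511e-03,  1.38058700e+02]), 'qd': array([-0.08414047,  0.08501759, -0.05851361, -0.00148629,  0.05997631,
        0.05218772]), 'joint_efforts': array([ 6.16764408e-01, -4.63883722e+01,  4.41059375e+01, -3.04438546e-02,
        2.45187934e-01, -5.35293622e-02]), 'ee_pos': array([ 0.50861412, -0.16902122,  0.15460246]), 'tcp_rot': array([-8.99420856e+01, -6.48182929e-02, -6.64362200e+01]), 'wrist_force': array([-0.78735328, -0.80904232,  5.72397493]), 'torque': array([-0.17819905,  0.16617218, -0.09329573]), 'opening': 0.02919155276532589}
```

```bash
python3 -m jog '[[0.9,0.03,-0.08,0.04,0.73,0.32,0],[0.9,0.07,-0.16,0.07,1.47,0.64,0],[0.9,0.1,-0.24,0.09,2.2,0.96,0],[0.9,0.1,-0.24,0.09,2.2,0.96,0]]'
python3 - <<'E'
from h import *
o=bot.get_obs(); print({k:np.round(o[k],3) for k in ('tcp_rot','torque','ee_pos')})
p,d=bot.camera('scene'); cv2.imwrite('pics/s1.png',cv2.resize(p[200:420,100:360,::-1],None,fx=2.3,fy=2.3))
w=world('scene',d,np.ones_like(d,bool)); c,s=np.cos(np.radians(23.5)),np.sin(np.radians(23.5))
x=(w[:,0]-.507)*c+(w[:,1]+.17)*s; y=-(w[:,0]-.507)*s+(w[:,1]+.17)*c
for n,a,b in (('back rim',-50,-40),('front rim',40,50)):
    k=(abs(x)<.045)&(1000*y>a)&(1000*y<b)&(w[:,2]>.1)&(w[:,2]<.15); print(n,k.sum(),np.percentile(w[k,2],[50,80,90,97]) if k.any() else '')
E
```

```text
time: 4.15
ee_pos: [0.5112, -0.175, 0.1574]
tcp_rot: [-89.9, 12.2, -66.5]
wrist_force: [-3.2, 4.5, 14.8]
opening: 0.0287
{'tcp_rot': array([-89.89 ,  12.208, -66.482]), 'torque': array([1.666, 0.829, 0.067]), 'ee_pos': array([ 0.511, -0.175,  0.157])}
back rim 597 [0.12077025 0.12941621 0.13023411 0.13094619]
front rim 141 [0.12894051 0.12997825 0.13046279 0.13111862]
```

View pics/s1.png

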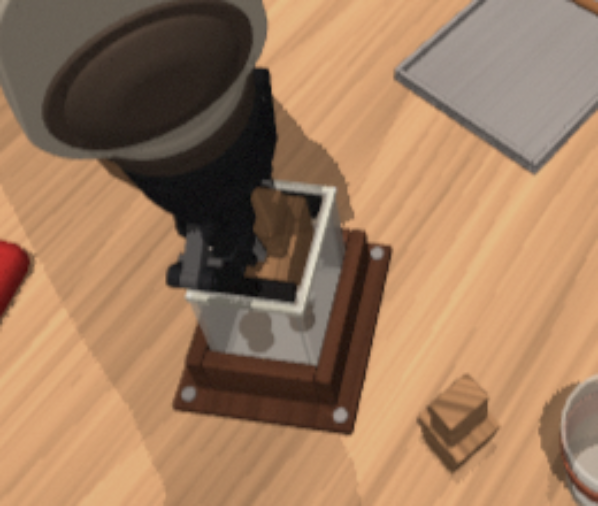

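The scene view shows the bung tilted in the mouth. The rim is still at 0.130 m, so the canister is down. The wrist force shows the bung pushing up, so the lift is easy. I'll go on with the rocking.

```bash
python3 -m jog '[[0.9,-0.04,0.09,0.08,-0.92,-0.4,0],[0.9,-0.09,0.2,0.15,-1.83,-0.8,0],[0.9,-0.13,0.31,0.21,-2.75,-1.2,0],[0.9,-0.19,0.43,0.25,-3.67,-1.59,0],[0.9,-0.23,0.53,0.27,-4.4,-1.91,0]]'
cat > rim.py <<'E'
from h import *
o=bot.get_obs(); print({k:np.round(o[k],3) for k in ('tcp_rot','torque','ee_pos')})
p,d=bot.camera('scene'); 
w=world('scene',d,np.ones_like(d,bool)); c,s=np.cos(np.radians(23.5)),np.sin(np.radians(23.5))
x=(w[:,0]-.507)*c+(w[:,1]+.17)*s; y=-(w[:,0]-.507)*s+(w[:,1]+.17)*c
for n,a,b in (('back rim',-50,-40),('front rim',40,50)):
    k=(abs(x)<.045)&(1000*y>a)&(1000*y<b)&(w[:,2]>.1)&(w[:,2]<.15); print(n,k.sum(),np.percentile(w[k,2],[80,90,97]) if k.any() else '')
E
python3 rim.py; python3 tab.py -12,10 -7,11.5 -2,13 3,14.5 8,16 12,17;python3 tab.py 12,17 7,18.5 2,20 -3,21.5 -8,23 -12,24.5
```

```text
time: 4.7
ee_pos: [0.5057, -0.1619, 0.1648]
tcp_rot: [-89.9, -12.3, -66.5]
wrist_force: [-1.1, -3.7, 11.1]
opening: 0.0293
{'tcp_rot': array([-89.885, -12.345, -66.477]), 'torque': array([-0.402,  0.565, -0.041]), 'ee_pos': array([ 0.506, -0.162,  0.165])}
back rim 601 [0.12930555 0.12993072 0.13064624]
front rim 86 [0.12970056 0.13032902 0.13078804]
(-7.0, 11.5) [ 0.05 -0.11  0.08] [0.92 0.4  0.  ]
(-2.0, 13.0) [ 0.1  -0.24  0.15] [1.83 0.8  0.  ]
(3.0, 14.5) [ 0.16 -0.38  0.21] [2.75 1.2  0.  ]
(8.0, 16.0) [ 0.23 -0.52  0.26] [3.67 1.59 0.  ]
(12.0, 17.0) [ 0.28 -0.64  0.27] [4.4  1.91 0.  ]
(7.0, 18.5) [-0.06  0.14  0.09] [-0.92 -0.4  -0.  ]
(2.0, 20.0) [-0.12  0.28  0.16] [-1.83 -0.8  -0.  ]
(-3.0, 21.5) [-0.19  0.44  0.22] [-2.75 -1.2  -0.  ]
(-8.0, 23.0) [-0.27  0.61  0.26] [-3.67 -1.59 -0.  ]
(-12.0, 24.5) [-0.33  0.75  0.29] [-4.4  -1.91 -0.  ]
```

```bash
python3 -m jog '[[0.9,0.05,-0.11,0.08,0.92,0.4,0],[0.9,0.1,-0.24,0.15,1.83,0.8,0],[0.9,0.16,-0.38,0.21,2.75,1.2,0],[0.9,0.23,-0.52,0.26,3.67,1.59,0],[0.9,0.28,-0.64,0.27,4.4,1.91,0]]'; python3 rim.py
```

```text
time: 5.25
ee_pos: [0.5123, -0.1775, 0.1706]
tcp_rot: [-89.9, 12.2, -66.4]
wrist_force: [-2.0, 4.2, 9.0]
opening: 0.0291
{'tcp_rot': array([-89.896,  12.206, -66.436]), 'torque': array([ 0.716,  0.359, -0.037]), 'ee_pos': array([ 0.512, -0.178,  0.171])}
back rim 593 [0.12928891 0.13012963 0.13092659]
front rim 127 [0.13023364 0.13073899 0.13167094]
```

```bash
python3 -m jog '[[0.9,-0.06,0.14,0.09,-0.92,-0.4,0],[0.9,-0.12,0.28,0.16,-1.83,-0.8,0],[0.9,-0.19,0.44,0.22,-2.75,-1.2,0],[0.9,-0.27,0.61,0.26,-3.67,-1.59,0],[0.9,-0.33,0.75,0.29,-4.4,-1.91,0]]'; python3 rim.py;python3 tab.py -12,24.5 -7,26 -2,27.5 3,29 6,30 6,30; python3 tab.py 6,30 3,31 0,34 0,38 0,42 0,46
```

```text
time: 5.8
ee_pos: [0.504, -0.1592, 0.1771]
tcp_rot: [-90.0, -12.3, -66.5]
wrist_force: [2.2, -6.7, -1.8]
opening: 0.029
{'tcp_rot': array([-90.007, -12.294, -66.46 ]), 'torque': array([-1.149, -0.485,  0.045]), 'ee_pos': array([ 0.504, -0.159,  0.177])}
back rim 595 [0.12941469 0.13028176 0.13069948]
front rim 79 [0.12975848 0.13044441 0.13172625]
(-7.0, 26.0) [ 0.07 -0.16  0.09] [0.92 0.4  0.  ]
(-2.0, 27.5) [ 0.14 -0.33  0.16] [1.83 0.8  0.  ]
(3.0, 29.0) [ 0.22 -0.51  0.22] [2.75 1.2  0.  ]
(6.0, 30.0) [ 0.27 -0.63  0.25] [3.3  1.44 0.  ]
(6.0, 30.0) [ 0.27 -0.63  0.25] [3.3  1.44 0.  ]
(3.0, 31.0) [-0.05  0.11  0.05] [-0.55 -0.24 -0.  ]
(0.0, 34.0) [-0.1   0.22  0.17] [-1.1  -0.48 -0.  ]
(0.0, 38.0) [-0.1   0.22  0.33] [-1.1  -0.48 -0.  ]
(0.0, 42.0) [-0.1   0.22  0.49] [-1.1  -0.48 -0.  ]
(0.0, 46.0) [-0.1   0.22  0.65] [-1.1  -0.48 -0.  ]
```

```bash
python3 -m jog '[[0.9,0.07,-0.16,0.09,0.92,0.4,0],[0.9,0.14,-0.33,0.16,1.83,0.8,0],[0.9,0.22,-0.51,0.22,2.75,1.2,0],[0.9,0.27,-0.63,0.25,3.3,1.44,0],[0.9,0.27,-0.63,0.25,3.3,1.44,0]]'; python3 rim.py; python3 -c "
from h import *
p,d=bot.camera('scene'); cv2.imwrite('pics/s2.png',cv2.resize(p[200:420,100:360,::-1],None,fx=2.3,fy=2.3))"
```

```text
time: 6.35
ee_pos: [0.5107, -0.1755, 0.1818]
tcp_rot: [-90.1, 6.3, -66.5]
wrist_force: [-0.3, 1.1, -2.6]
opening: 0.0293
{'tcp_rot': array([-90.109,   6.274, -66.546]), 'torque': array([ 0.265,  0.04 , -0.001]), 'ee_pos': array([ 0.511, -0.176,  0.182])}
back rim 597 [0.12932883 0.13004408 0.13066806]
front rim 102 [0.12991405 0.1304362  0.13137172]
```

View pics/s2.png

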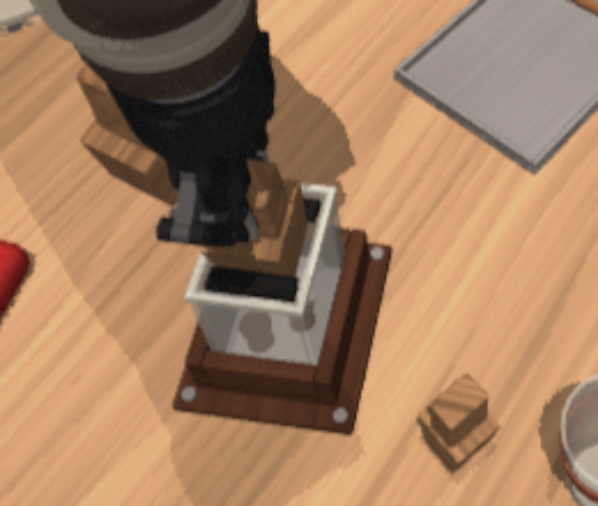

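The bung has risen, with its wedge showing above the rim near (255,240). The canister is down at 0.130 m, and the wrist carries only the bung's weight. Lifting straight out.

```bash
python3 -m jog '[[0.9,-0.05,0.11,0.05,-0.55,-0.24,0],[0.9,-0.1,0.22,0.17,-1.1,-0.48,0],[0.9,-0.1,0.22,0.33,-1.1,-0.48,0],[0.9,-0.1,0.22,0.49,-1.1,-0.48,0],[0.9,-0.1,0.22,0.65,-1.1,-0.48,0]]'; python3 rim.py;  python3 -m jog '[[0.9,0,0,0.3,0,0,0],[0.9,0,0,0.7,0,0,0],[0.9,0,0,1.2,0,0,0],[0.9,0,0,1.6,0,0,0],[0.9,0,0,1.6,0,0,0]]'; python3 rim.py
```

```text
time: 6.95
ee_pos: [0.508, -0.1689, 0.1998]
tcp_rot: [-90.0, 0.0, -66.4]
wrist_force: [-0.0, -0.8, -1.0]
opening: 0.0285
{'tcp_rot': array([-9.0025e+01,  4.2000e-02, -6.6411e+01]), 'torque': array([-0.051,  0.017,  0.004]), 'ee_pos': array([ 0.508, -0.169,  0.2  ])}
back rim 588 [0.12944395 0.13010254 0.13085246]
front rim 95 [0.13024649 0.1308285  0.13132922]
time: 7.5
ee_pos: [0.5086, -0.1693, 0.2414]
tcp_rot: [-89.9, -0.1, -66.4]
wrist_force: [0.2, 0.2, -1.1]
opening: 0.029
{'tcp_rot': array([-8.9930e+01, -8.3000e-02, -6.6437e+01]), 'torque': array([-0.052,  0.058, -0.013]), 'ee_pos': array([ 0.509, -0.169,  0.241])}
back rim 595 [0.12937303 0.13015641 0.13097036]
front rim 112 [0.12985262 0.13028994 0.13128474]
```

```bash
python3 -m jog '[[0.9,0.1,1,0,0,0,0.4],[0.9,0.2,2,0,0,0,0.8],[0.9,0.3,3,0,0,0,1.2],[0.9,0.4,4,0,0,0,1.6],[0.9,0.4,5,0,0,0,2]]';python3 -m jog '[[0.9,0.1,1,0,0,0,0.4],[0.9,0.2,2,0,0,0,0.8],[0.9,0.3,3,0,0,0,1.2],[0.9,0.4,4,0,0,0,1.6],[0.9,0.4,5,0,0,0,2]]'; python3 -m jog '[[0.9,0,1,0,0,0,0],[0.9,0,2,0,0,0,0],[0.9,0,2,0,0,0,0]]'; python3 -c "
from h import *
o=bot.get_obs(); print(o['ee_pos'],o['tcp_rot'],o['q'])
p,d=bot.camera('scene'); cv2.imwrite('pics/s3.png',p[80:440,100:500,::-1]); bot.camera('wrist') 
p,d=bot.camera('wrist'); cv2.imwrite('pics/w3.png',p[...,::-1])"
```

```text
time: 8.05
ee_pos: [0.518, -0.0431, 0.2387]
tcp_rot: [-90.1, 0.0, -56.4]
wrist_force: [1.2, 0.4, -1.4]
opening: 0.0288
time: 8.55
ee_pos: [0.528, 0.082, 0.2387]
tcp_rot: [-90.1, 0.0, -46.3]
wrist_force: [0.4, 0.2, -1.4]
opening: 0.0289
time: 8.85
ee_pos: [0.5277, 0.1332, 0.2385]
tcp_rot: [-90.1, 0.1, -46.3]
wrist_force: [-0.1, -1.0, -0.5]
opening: 0.0296
[0.52771111 0.1332346  0.23845483] [-9.00787603e+01  7.89883614e-02 -4.62779221e+01] [1.41540824e+01 4.46172871e+00 1.03270184e+01 9.59727704e+01
 2.98369312e-02 1.50431922e+02]
```

View pics/s3.png

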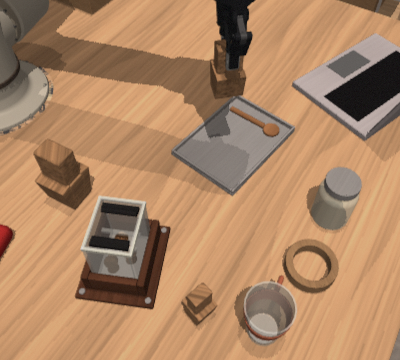

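The bung is held over the tray at about (228,70), and the canister is empty and down. Next I'll measure the bung's foot height and tilt in the grip.

Run:
```python
from h import *
o=bot.get_obs(); e=o['ee_pos']
for c in ('scene','top'):
    p,d=bot.camera(c); w=world(c,d,np.ones_like(d,bool))
    k=(abs(w[:,0]-e[0])<.05)&(abs(w[:,1]-e[1])<.05)&(w[:,2]>.1)&(w[:,2]<.235); v=w[k]
    print(c,k.sum(),np.percentile(v[:,2],[0.3,2,98]) if k.any() else '')
    a=np.radians(43.5); x=(v[:,0]-e[0])*np.cos(a)+(v[:,1]-e[1])*np.sin(a); y=-(v[:,0]-e[0])*np.sin(a)+(v[:,1]-e[1])*np.cos(a)
    for z0 in (.178,.19,.2,.21,.22,.23):
        s=abs(v[:,2]-z0)<.004
        if s.sum()>15: print(z0,s.sum(),np.percentile(x[s],[2,98]).round(4),np.percentile(y[s],[2,98]).round(4))
```

```text
scene 966 [0.17543206 0.1775226  0.23273069]
0.178 72 [-0.0277  0.0209] [-0.0196  0.011 ]
0.19 96 [-0.0279  0.0208] [-0.0218  0.0149]
0.2 111 [-0.028   0.0213] [-0.0236  0.0239]
0.21 120 [-0.0282  0.0206] [-0.0254  0.0246]
0.22 113 [-0.028   0.0194] [-0.0273  0.0243]
0.23 257 [-0.0272  0.0207] [-0.0275  0.019 ]
top 358 [0.1770383  0.18019318 0.23085106]
0.19 27 [-0.0261 -0.0254] [-0.0219  0.0134]
0.2 22 [-0.026  -0.0255] [-0.0237  0.0118]
0.21 27 [-0.026  -0.0254] [-0.0239  0.0098]
0.22 28 [-0.0261 -0.0254] [-0.0254  0.0086]
0.23 169 [-0.0256 -0.0034] [-0.0286  0.0034]
```

```bash
python3 -m jog '[[0.9,0,0,-1,0,0,0],[0.9,0,0,-2,0,0,0],[0.9,0,0,-3,0,0,0],[0.9,0,0,-4,0,0,0],[0.9,0,0,-5,0,0,0]]';python3 -m jog '[[0.9,0,0,-0.8,0,0,0],[0.9,0,0,-1.4,0,0,0],[0.9,0,0,-1.4,0,0,0]]'; python3 -m jog '[[0.9,0,0,-0.1,0,0,0],[0.9,0,0,-0.2,0,0,0],[0.9,0,0,-0.3,0,0,0],[0.9,0,0,-0.35,0,0,0],[0.9,0,0,-0.35,0,0,0]]'
```

```text
time: 9.6
ee_pos: [0.528, 0.13, 0.1133]
tcp_rot: [-90.0, 0.0, -46.5]
wrist_force: [-0.2, -0.3, -1.6]
opening: 0.0283
time: 9.9
ee_pos: [0.527, 0.1301, 0.0773]
tcp_rot: [-90.2, 0.1, -46.5]
wrist_force: [-0.1, 0.5, -0.4]
opening: 0.0291
time: 10.4
ee_pos: [0.528, 0.131, 0.0706]
tcp_rot: [-90.0, 0.0, -46.4]
wrist_force: [-0.4, 0.1, -1.8]
opening: 0.0289
```

```bash
python3 -m jog '[[0.9,0,0,-0.06,0,0,0],[0.9,0,0,-0.12,0,0,0],[0.9,0,0,-0.12,0,0,0]]'; python3 -m jog '[[0.9,0,0,-0.04,0,0,0],[0.9,0,0,-0.04,0,0,0]]'
```

```text
time: 10.7
ee_pos: [0.5281, 0.131, 0.0677]
tcp_rot: [-90.0, 0.0, -46.4]
wrist_force: [-0.2, 0.2, 0.1]
opening: 0.0291
time: 10.9
ee_pos: [0.5282, 0.131, 0.0677]
tcp_rot: [-90.0, -0.0, -46.4]
wrist_force: [-3.4, -1.0, 8.3]
opening: 0.0289
```

```bash
python3 -m jog '[[0.9,0,0,0.02,0,0,0],[0.5,0,0,0.02,0,0,0],[0.2,0,0,0.02,0,0,0],[0,0,0,0.02,0,0,0],[0,0,0,0.02,0,0,0]]';python3 -m jog '[[0,0,0,0,0,0,0],[0,0,0,0.5,0,0,0],[0,0,0,1.2,0,0,0],[0,0,0,2,0,0,0],[0,0,0,3,0,0,0]]'; python3 -m jog '[[0,0,0,1.5,0,0,0],[0,0,0,3,0,0,0],[0,0,0,3.5,0,0,0],[0,0,0,3.5,0,0,0]]'; python3 rim.py
python3 - <<'E'
from h import *
for c in ('scene','top'):
    p,d=bot.camera(c)
    cv2.imwrite(f'pics/{c}9.png',p[80:440,100:500,::-1]); w=world(c,d,np.ones_like(d,bool))
    k=(abs(w[:,0]-.528)<.06)&(abs(w[:,1]-.131)<.06)&(w[:,2]<.115)
    t=w[k&(w[:,2]>.098)]; b=w[k&(w[:,2]<.05)&(w[:,2]>.012)]
    if len(t): print(c,'top',len(t),cv2.minAreaRect(t[:,:2].astype(np.float32)),np.percentile(t[:,2],[5,50,95]))
cv2.imwrite('pics/end.png',np.hstack([cv2.imread('pics/scene9.png'),cv2.imread('pics/top9.png')]))
E
```

```text
time: 11.4
ee_pos: [0.528, 0.1309, 0.0668]
tcp_rot: [-90.1, 0.0, -46.4]
wrist_force: [0.4, -0.3, 1.2]
opening: 0.0834
time: 11.9
ee_pos: [0.5277, 0.1308, 0.1432]
tcp_rot: [-90.1, 0.0, -46.4]
wrist_force: [0.8, -0.6, 0.4]
opening: 0.0856
time: 12.3
ee_pos: [0.5288, 0.1311, 0.2323]
tcp_rot: [-89.8, -0.1, -46.4]
wrist_force: [0.2, -0.2, -0.3]
opening: 0.0853
{'tcp_rot': array([-89.833,  -0.1  , -46.429]), 'torque': array([-0.042, -0.009,  0.006]), 'ee_pos': array([0.529, 0.131, 0.232])}
back rim 594 [0.12937911 0.13009767 0.13076232]
front rim 295 [0.12991913 0.13044998 0.13105199]
scene top 304 ((0.5265944600105286, 0.1286030113697052), (0.04390265420079231, 0.03290707617998123), 42.8309211730957) [0.09935613 0.10417721 0.10626541]
top top 342 ((0.5273137092590332, 0.12859804928302765), (0.040879618376493454, 0.029542110860347748), 43.17078399658203) [0.10183813 0.10486941 0.10694417]
```

View pics/end.png

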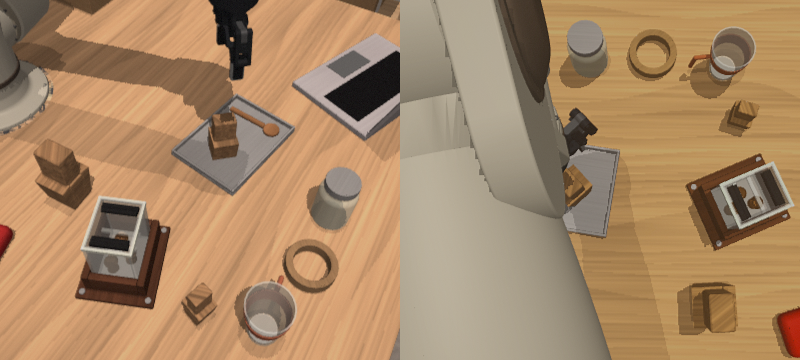

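The bung stands upright on the tray floor at about (224,138), with its top level at 0.105 m. The gripper is clear above it and nothing else has moved.

```bash
python3 -c "
from workcell import bot
print(bot.job_done())"
```

```text
the job is handed in; nothing more can be done
None
```

The bung is out of the canister and standing upright on the tray floor. I handed the job in at about 12.5 s of robot time; no verdict is reported.

- **Extraction:** I gripped the block across its flat ±y sides and rocked it ±12° about lip level, rising about 30 mm over four swings. The lips had let go by then, so I lifted it straight clear. The canister rim measured 0.130 m at every check, so the canister stayed down.
- **Placing:** I lowered the bung until it touched (last push about 8 N), released it and withdrew upwards.
- **Last checks:** The bung's top is level at about 0.105 m, which is the 5 mm floor plus its 100 mm height. It stands at about (0.527, 0.129), roughly 38 mm to the -y side of the tray's centre and well inside the walls. The gripper is clear, and the spoon, cup, jar and tape look unmoved in the pictures. None of the checks failed or disagreed; in the top view the arm partly hid the bung and the tray, so that view is only a partial check, and the spoon shows only in the scene view.

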